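Air the parts washer: clear its cover, then hold it at the vent mark

TASK

Air out the parts washer. First take the white filter cartridge off the shut cover and set it down (do not drop it) upright in the red drip tray; then lift the sprung cover by its black handle until its red pointer is level with the middle of the yellow band on the side rail, and finish while still holding the cover there by the handle, because it falls shut when let go. Leave the bearing ring, the yellow can and the gear where they are, and do not shift the yellow band.

Things in the scene. Friction and masses are not known exactly. Their poses are not given: they have to be found in the camera images.
- washer: green steel tub, fixed, 260 (x) x 300 (y) x 130 mm high, with a grey cover 10 mm thick (top at 140 mm when shut). Origin: centre of the underside, on the work surface. x points from the handle side (near the robot) to the hinge side, y along the hinge, z up. The curved aluminium side rail with the yellow band stands on its +y side (y = 165 to 220 mm, up to 350 mm high)
- cover_angle (a joint): angle of the grey cover in rad: 0 = shut (flat), growing as the handle side rises; stop at 1.2. A spring and the cover's weight (together about 1.5 to 2 N m, 6 to 9 N at the handle) pull it shut throughout
- cover: grey hinged cover of the washer, 262 x 304 x 10 mm, with its black handle and red pointer. Origin: on the hinge axis, in its middle, level with the plate's underside; x from handle to hinge edge, y along the hinge, z out of its top; when shut the origin is at (130, 0, 130) mm in the washer's frame
- handle (a point): black round handle bar on the cover, diameter 14 mm, along the washer's y, 110 mm free between its posts, 42 mm above the cover's top. Origin: middle of the bar; with the cover shut, 222 mm towards the washer's -x from the hinge axis and 52 mm above it. Gripped from above across the washer's x, it can turn between the fingers as the cover rises
- pointer (a point): red pointer tongue on the +y edge of the cover, 6 mm thick; 237 mm from the hinge axis and 5 mm above it when shut; it turns with the cover
- mark (a joint): angle of the middle of the yellow band about the cover's hinge axis in rad, on the same scale as cover_angle (the pointer is level with the middle of the band when cover_angle equals mark); between 0.35 and 0.75. The band covers 0.09 rad to either side. It sits stiffly on its rail
- mark_band (a point): middle of the yellow band on the side rail, 55 mm wide along y with a flat cheek on its outer side, 46 mm long along the rail, 263 mm from the hinge axis
- filter: loose white filter cartridge with a blue ring and black foot, an upright cylinder of diameter 58 mm, 96 mm high with a small dark 10 mm knob on top, about 0.3 kg. Origin: centre of its underside. It starts standing on the shut cover, between handle and hinge
- tray: red open drip tray, fixed, 150 x 150 mm outside, 30 mm high, walls and floor 5 mm. Origin: centre of its underside; x and y along its sides
- bearing: loose steel bearing ring, 70 mm across, 22 mm high; bystander. Origin: centre of its underside
- can: loose yellow can, 60 mm across, 90 mm high; bystander. Origin: centre of its underside
- gear: loose brass gear with a hub, 72 mm across, 50 mm high; bystander. Origin: centre of its underside
Mind the look-alikes: they are no part of the job. Of the things shaped like the tray, the red one is meant.

How it is judged:
By the outcome, as a careful person would: the job done as asked, in the order asked, and still so for the second after the job is handed in, while the arm keeps its last pose, push and grip.
It also fails if it takes over 46 s, if anything falls off the work surface, if the arm or the gripper's body presses on something with over 40 N, if the wrist force passes 120 N, or if a joint passes its speed limit or range.

ROBOT

A 7-joint arm with a two-finger parallel gripper is mounted at the origin on the work surface. World frame = base frame: x ahead of the robot, y to its left, z up, the work surface at z = 0. Lengths are in m, angles in rad, forces in N, time in s.
With the tool pointing down it reaches from about 0.4 to 0.85 m from the base axis. Payload 10.4 kg.
Tool frame: the origin (TCP) lies between the finger pads, 19 mm behind the fingertips; this is the grasp point; y points along the fingers, x is the direction in which the jaws open and shut, and the axes are right-handed (so a half turn about y gives the same grasp; the last joint's range is limited). The gripper opens to 87 mm and grips with 3 to 60 N. Pads are 19 mm wide; open, the fingers measure 117 mm over their backs; the gripper's body (75 mm by 190 mm) begins 51 mm behind the grasp point.
Start: joints at [1.087, 0.332, -0.065, 1.46, 0.022, 1.35, -0.088], TCP at [0.278, -0.56, 0.241] pointing down, gripper open.
Joint ranges: [-2.6, 2.6], [-0.5, 2.12], [-1.47, 1.34], [0.16, 2.42], [-1.27, 4.41], [0.06, 2.06], [-2.6, 2.6]. Speed limits (rad/s): [2.22, 2.22, 2.79, 2.79, 3.14, 3.14, 3.14].

INTERFACE

Orientations are given as a unit quaternion [x, y, z, w].
In Python, from bench import * gives the robot as it stands.
- The arm moves only by the tool jog_arm, never from a script. Its argument "commands" is a list of rows, each an object with "translation": the shift along the world's x, y, z in mm, a list of three; "twist": the turn about the world's z in rad. A call has 1 to 20 rows; each row shifts and turns the commanded pose from where the row before left it; what a row does not reach is not made up. A row lasts 1/10 s, in which the tool goes at most 50 mm and 8.59 degrees, less where a joint would pass 70% of its speed; a pose out of reach is approached as far as the arm can. A call is refused whole if a number of a shift passes 50 or a number of a turn 0.15, either way. A call with a gripper value outside its range is refused whole. "grip" is the closure, from 0 (fully open) to 1 (shut), set as the call begins (left out, the last holds). The fingers move at their own pace and stop on an object; "grip_force" is the grip in N (left out, the last holds). Time passes only in rows, so rows that do not move let the fingers close. It gives the time, the measured TCP pose, the force and the opening at its end, in the units of the state.
- read_state(): the state, without advancing time (a new reading comes with each control period).
- camera(name): name is "scene" or "side" or "wrist"; returns a dict with "img" (480x640x3 uint8, red, green, blue), "fx", "fy", "cx", "cy" (pixels), "dist" ([k1, k2, p1, p2, k3] as OpenCV has them; the pictures are not rectified), "cam_to_world" (4x4, takes a point from camera to world coordinates). Camera axes: x right, y down, z forward; pixel columns grow to the right and rows downward; lengths in m; the calibration is good to about 2 mm. A picture is of the moment at which its call begins. There is no depth.
- close_job(): hands the job in, once; it reports no verdict.
The state is a dict: "time": time; "joint_positions": joint angles; "joint_vel": joint speeds; "joint_torque": joint torques, N m; "ee_pos": TCP position; "eef_rot": TCP orientation; "ft_force": force on the tool from outside, world axes, zero at the start; "torque": the same for the moment, N m; "width": finger opening in m.
Only numpy, scipy, OpenCV 4.12 (cv2) and the standard library are available. Lean on these libraries where they do the work, as an engineer would, in place of code of your own. Each camera call takes 0.05 s, during which the arm holds its last target.

## Working session

There is one attempt and no reset: what is moved stays moved. The work goes in short steps, Python scripts to look and compute and a tool call to move; the robot and the scene stay as the last step left them, time stands still between calls to the robot, and variables do not carry over. Pictures are saved under pics/ and viewed, and the job is handed in when it is done.

Besides the shell and the picture viewer there is one more tool, called by a JSON object that holds its "api" and its "payload", one argument or row to a line. jog_arm: Moves the arm, as the interface text tells. Its arguments: {"type":"object","properties":{"commands":{"type":"array"},"grip":{"type":"number"},"grip_force":{"type":"number"}},"required":["commands"]}

```bash
mkdir -p pics; ls; cat > h.py <<'E'
from bench import *
import numpy as np, cv2
def snap(n,tag):
    c=camera(n); cv2.imwrite(f'pics/{n}_{tag}.png',c['img'][:,:,::-1]); 
    np.savez(f'{n}_{tag}.npz',**{k:np.array(v) for k,v in c.items()}); return c
def load(n,tag): return dict(np.load(f'{n}_{tag}.npz'))
def ray(c,u,v):
    K=np.array([[c['fx'],0,c['cx']],[0,c['fy'],c['cy']],[0,0,1]],float)
    p=cv2.undistortPoints(np.array([[[u,v]]],float),K,np.array(c['dist'],float))[0,0]
    T=np.array(c['cam_to_world']); d=T[:3,:3]@np.array([p[0],p[1],1]); return T[:3,3],d/np.linalg.norm(d)
def onz(c,u,v,z):
    o,d=ray(c,u,v); return o+d*(z-o[2])/d[2]
def tri(c1,p1,c2,p2):
    o1,d1=ray(c1,*p1);o2,d2=ray(c2,*p2)
    s=np.linalg.lstsq(np.c_[d1,-d2],o2-o1,rcond=None)[0]; a=o1+d1*s[0];b=o2+d2*s[1]
    return (a+b)/2,np.linalg.norm(a-b)
def proj(c,P):
    T=np.linalg.inv(np.array(c['cam_to_world'])); K=np.array([[c['fx'],0,c['cx']],[0,c['fy'],c['cy']],[0,0,1]],float)
    return cv2.projectPoints(np.atleast_2d(np.array(P,float)),cv2.Rodrigues(T[:3,:3])[0],T[:3,3],K,np.array(c['dist'],float))[0][:,0]
E
python3 - <<'E'
from h import *
np.set_printoptions(precision=4,suppress=True)
for n in ['scene','side','wrist']:
    c=snap(n,'a'); print(n,c['fx'],np.array(c['cam_to_world'])[:3,3])
print(read_state())
E
```

```text
pics
scene 592.5168009702816 [ 1.7803 -0.4094  1.0857]
side 546.6421256808674 [-0.2909  0.8055  0.8579]
wrist 345.55436096002353 [ 0.3471 -0.5255  0.3838]
{'time': 0.15, 'joint_positions': array([ 1.0874,  0.3328, -0.0647,  1.4607,  0.0216,  1.3499, -0.0885]), 'joint_vel': array([ 0.0002, -0.0017,  0.0001, -0.0016, -0.    , -0.0036,  0.0012]), 'joint_torque': array([ -0.0001, -62.3639,   0.0243, -39.014 ,  -0.0613,   0.0374,
         0.0001]), 'ee_pos': array([ 0.2778, -0.5596,  0.2406]), 'eef_rot': array([-0.6008,  0.3729, -0.3723,  0.6011]), 'ft_force': array([-0.2205,  0.9536, -0.3866]), 'torque': array([-0.0031, -0.0439, -0.0513]), 'width': 0.08672308689176124}
```

View pics/scene_a.png

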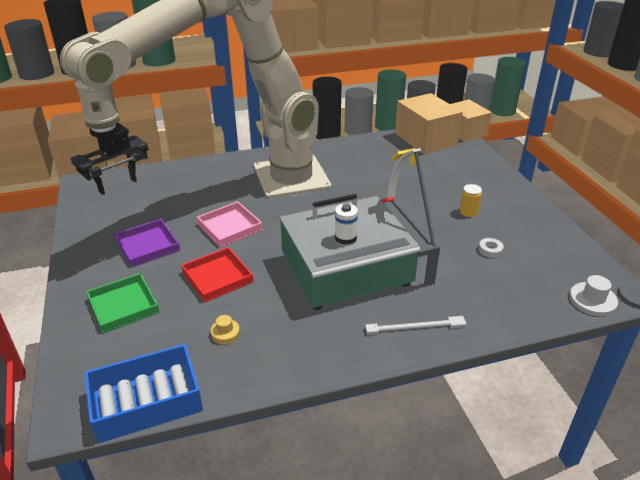

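View pics/side_a.png

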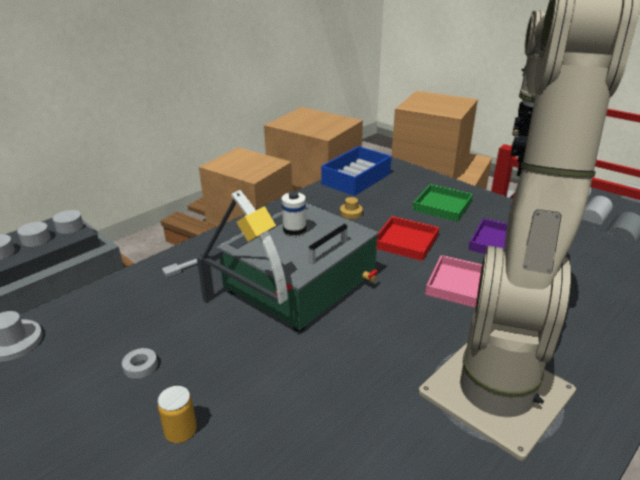

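View pics/wrist_a.png

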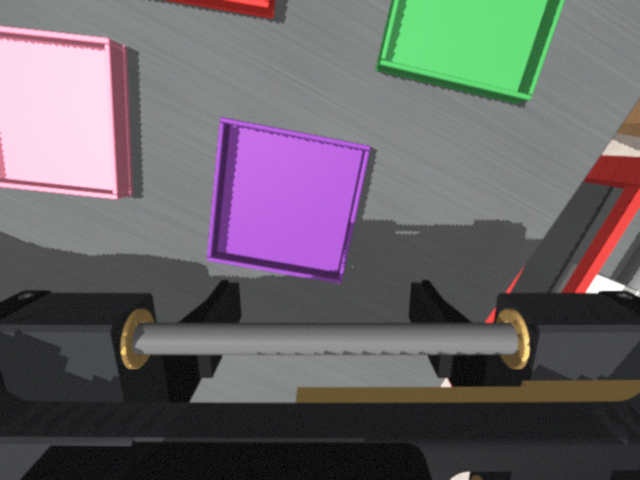

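```bash
python3 - <<'E'
from h import *
def crop(n,x0,y0,x1,y1,s):
    im=cv2.imread(f'pics/{n}_a.png')[y0:y1,x0:x1]; return cv2.resize(im,None,fx=s,fy=s,interpolation=cv2.INTER_NEAREST)
cv2.imwrite('pics/c1.png',crop('scene',170,140,450,320,2.8))
cv2.imwrite('pics/c2.png',crop('side',190,170,450,330,3))
E
```

```text
(no output)
```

View pics/c1.png

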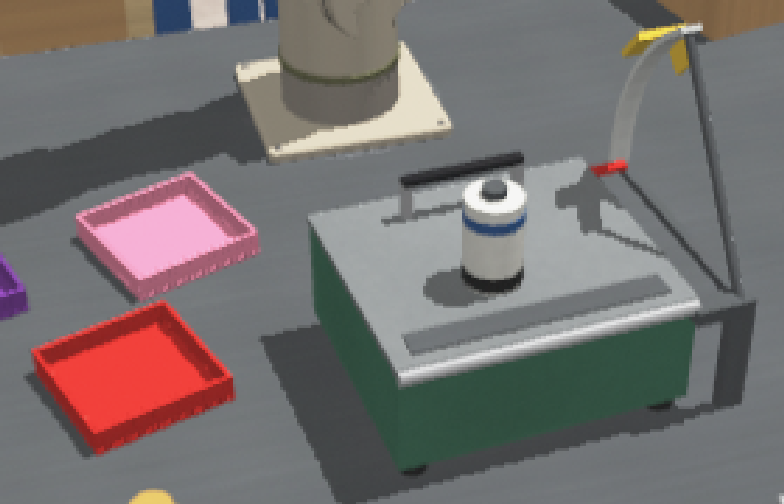

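View pics/c2.png

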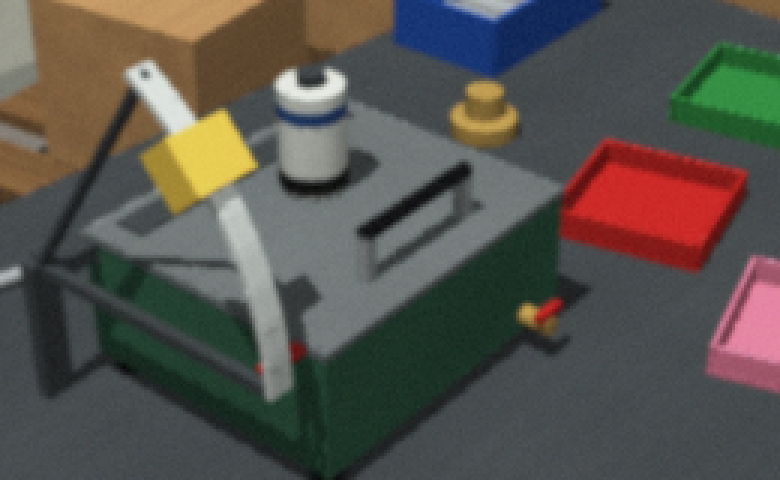

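```bash
python3 - <<'E'
from h import *
np.set_printoptions(precision=4,suppress=True)
s=load('scene','a');d=load('side','a')
C=[onz(s,u,v,.14) for u,v in [(280.4,217.1),(419,248),(379.6,197)]]; print('cover',C)
D=[onz(d,u,v,.14) for u,v in [(298.3,289),(377.7,233.3)]]; print('coverside(-x+y,-x-y)',D)
print('handle ends',tri(s,(314,204.6),d,(345.3,226)),tri(s,(356.4,196),d,(311,247.7)))
print('knob',tri(s,(346.4,207),d,(294,194.7)))
for n,c in(('s',s),('d',d)):
    h=cv2.cvtColor(c['img'],cv2.COLOR_RGB2HSV)
    m=((h[...,0]<5)|(h[...,0]>175))&(h[...,1]>180)&(h[...,2]>90)
    k,l,st,ce=cv2.connectedComponentsWithStats(m.astype(np.uint8))
    for i in range(1,k):
        if st[i,4]>15: print(n,'red',st[i],ce[i])
    m=((h[...,0]>20)&(h[...,0]<33))&(h[...,1]>150)&(h[...,2]>100)
    k,l,st,ce=cv2.connectedComponentsWithStats(m.astype(np.uint8))
    for i in range(1,k):
        if st[i,4]>15: print(n,'yel',st[i],ce[i])
    m=((h[...,0]>105)&(h[...,0]<125))&(h[...,1]>110)
    k,l,st,ce=cv2.connectedComponentsWithStats(m.astype(np.uint8))
    for i in range(1,k):
        if 15<st[i,4]<900: print(n,'blue',st[i],ce[i])
    # white band of filter
    # tray contour
    m=(((h[...,0]<5)|(h[...,0]>175))&(h[...,1]>180)&(h[...,2]>80)).astype(np.uint8)
    cs=max(cv2.findContours(m,0,1)[0],key=lambda q:cv2.contourArea(q) if not(cv2.boundingRect(q)[0]<20) else 0)
    print(n,'tray poly',cv2.approxPolyDP(cs,4,True)[:,0].tolist())
E
```

```text
cover [array([ 0.4364, -0.1353,  0.14  ]), array([0.6769, 0.1795, 0.14  ]), array([0.4176, 0.1687, 0.14  ])]
coverside(-x+y,-x-y) [array([0.4033, 0.1688, 0.14  ]), array([ 0.426 , -0.1281,  0.14  ])]
handle ends (array([ 0.4621, -0.0448,  0.1817]), np.float64(0.0012597992815689685)) (array([0.4535, 0.0814, 0.1819]), np.float64(0.002560179621177565))
knob (array([0.5844, 0.0075, 0.242 ]), np.float64(0.0011312937818622147))
s red [382 198  12   4  28] [387.1786 199.2857]
s red [ 182  248   71   54 2270] [216.7775 273.7762]
s red [  0 314  10  30  78] [  3.1795 330.3205]
s red [  9 339   4  10  17] [ 10.7059 343.5882]
s red [  0 341  13  17  68] [  5.1618 349.3676]
s red [  0 359  25 121 854] [  8.9368 416.6452]
s red [ 16 362   7  12  31] [ 19.3548 366.871 ]
s yel [392 149  19  10  65] [399.8154 153.7692]
s yel [409 154   7  12  50] [412.1  159.74]
s yel [460 191  21  25 336] [469.3542 203.8929]
s blue [572   0  22  41 488] [582.373   14.9652]
s blue [245  53  17  95 693] [252.9639 108.5339]
s blue [517  52  13  38 138] [524.0652  64.5145]
s blue [551  72  23  43 436] [562.3119  90.165
[... 206 characters left out ...]
07 104  25 107] [254.3364 419.1308]
s blue [135 443  20   5  20] [144.5 445. ]
s blue [ 91 448  43  11  47] [111.8936 452.7021]
s blue [ 55 458  39  22 588] [ 74.7109 470.4847]
s tray poly [[228, 248], [182, 265], [204, 301], [252, 281]]
d red [607 110  33  11 168] [623.5952 115.1369]
d red [493 145  25  49 600] [502.9817 168.2917]
d red [596 161  44  15 224] [618.0982 167.9152]
d red [592 178  48  21 409] [615.8166 188.1369]
d red [ 377  217   61   43 1776] [406.3412 237.6205]
d red [369 270   8   7  32] [372.5938 272.9062]
d yel [238 207  37  34 687] [255.6987 223.2329]
d blue [282 206  23   6  60] [293.6833 208.95  ]
d tray poly [[391, 217], [378, 235], [377, 247], [422, 259], [437, 228]]
```

```bash
python3 - <<'E'
from h import *
from scipy.spatial.transform import Rotation as R
np.set_printoptions(precision=4,suppress=True)
s=load('scene','a');d=load('side','a')
print('tray scene',[onz(s,u,v,.03)[:2] for u,v in [(228.2,248.2),(182.5,265.7),(204.6,297),(252.8,273.5)]])
print('tray side',[onz(d,u,v,.03)[:2] for u,v in [(392.5,217),(437.5,229),(378,238.5),(422,250.5)]])
print('gear',onz(s,225,322,.05),'ring',onz(s,491,243,.02),'can',onz(s,471,190,.09))
print('knob base filter check scene', proj(s,[.584,.0075,.14]),proj(d,[.584,.0075,.14]))
print(R.from_quat(read_state()['eef_rot']).as_matrix())
im=cv2.imread('pics/side_a.png')[185:300,225:310]; cv2.imwrite('pics/c3.png',cv2.resize(im,None,fx=5,fy=5,interpolation=cv2.INTER_NEAREST))
E
```

```text
tray scene [array([ 0.3924, -0.286 ]), array([ 0.4361, -0.4224]), array([ 0.584 , -0.3794]), array([ 0.5252, -0.239 ])]
tray side [array([ 0.5637, -0.3761]), array([ 0.425 , -0.4117]), array([ 0.5172, -0.2498]), array([ 0.3904, -0.2857])]
gear [ 0.7118 -0.3435  0.05  ] ring [0.5752 0.4701 0.02  ] can [0.3889 0.491  0.09  ]
knob base filter check scene [[345.2459 238.7072]] [[295.1111 230.7749]]
[[ 0.4447 -0.0005  0.8957]
 [-0.8957  0.0009  0.4447]
 [-0.0011 -1.     -0.0001]]
```

View pics/c3.png

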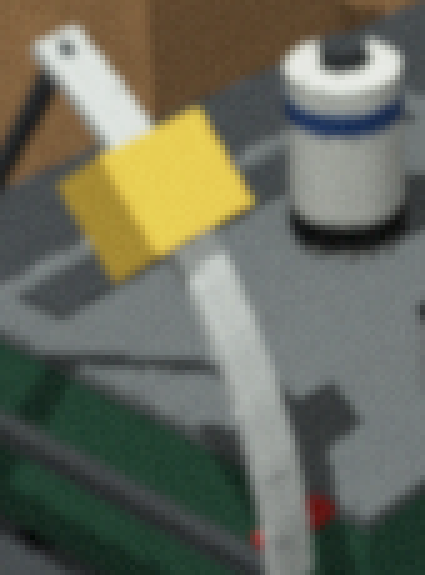

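```bash
cat > mark.py <<'E'
from h import *
np.set_printoptions(precision=4,suppress=True)
s=load('scene','a');d=load('side','a')
def run(yaw,hx,hy):
    ex=np.array([np.cos(yaw),np.sin(yaw),0]);ey=np.array([-ex[1],ex[0],0])
    H=np.array([hx,hy,0.182])+.222*ex; H[2]=.13
    def pl(c,p,y):
        o,r=ray(c,*p); t=(y-(o-H)@ey)/(r@ey); q=o+r*t-H; a=-q@ex; return np.hypot(a,q[2]),np.arctan2(q[2],a)
    print('yaw',yaw,'H',H)
    for nm,p,y in [('cheek out hi',(246,215),.22),('cheek out lo',(256,236.4),.22),('cheek in hi',(237,222),.22),('cheek in lo',(248.4,241.4),.22),('far hi',(266,206.4),.165),('far lo',(275.8,225.6),.165)]:
        print(nm,pl(d,p,y))
    P=lambda th,r,y:H-ex*r*np.cos(th)+ey*y+np.array([0,0,r*np.sin(th)])
    return P
P=run(.068,.4578,.018)
run(.068,.4598,.018); run(.075,.4578,.018)
E
python3 mark.py
```

```text
yaw 0.068 H [0.6793 0.0331 0.13  ]
cheek out hi (np.float64(0.27514845017344), np.float64(0.7890579840560406))
cheek out lo (np.float64(0.2678781077569138), np.float64(0.619301221073695))
cheek in hi (np.float64(0.23521615345603053), np.float64(0.7968780076956338))
cheek in lo (np.float64(0.2357309571174132), np.float64(0.6041606939328347))
far hi (np.float64(0.27213835650892076), np.float64(0.7798273572334946))
far lo (np.float64(0.2685998022095024), np.float64(0.6181479460208663))
yaw 0.068 H [0.6813 0.0331 0.13  ]
cheek out hi (np.float64(0.27636233432794044), np.float64(0.7840430706102824))
cheek out lo (np.float64(0.269307078885443), np.float64(0.6149501840085276))
cheek in hi (np.float64(0.23641100341274815), np.float64(0.7909777569389423))
cheek in lo (np.float64(0.23717067008465173), np.float64(0.5993079458572264))
far hi (np.float64(0.2733803921973705), np.float64(0.7747884494216879))
far lo (np.float64(0.270046496553072), np.float64(0.613818852959152))
yaw 0.075 H [0.6792 0.0346 0.13  ]
cheek out hi (np.float64(0.2743537111518075), np.float64(0.7928809318821998))
cheek out lo (np.float64(0.2666725764722424), np.float64(0.6226656232047306))
cheek in hi (np.float64(0.2347488597195319), np.float64(0.8011654921473628))
cheek in lo (np.float64(0.23476637997526364), np.float64(0.6079977839939839))
far hi (np.float64(0.2715856284023324), np.float64(0.7826798392572268))
far lo (np.float64(0.2676935558038365), np.float64(0.6206575152401521))
```

{"api": "jog_arm", "payload": {
  "commands": [
    {"translation": [10, 20, 30], "twist": 0.1},
    {"translation": [20, 36, 20], "twist": 0.1},
    {"translation": [20, 36, 10], "twist": 0.1},
    {"translation": [20, 36, 0], "twist": 0.1},
    {"translation": [20, 36, 0], "twist": 0.1},
    {"translation": [20, 36, 0], "twist": 0.1},
    {"translation": [20, 36, 0], "twist": 0.1},
    {"translation": [20, 36, 0], "twist": 0.1},
    {"translation": [20, 36, 0], "twist": 0.1},
    {"translation": [20, 36, 0], "twist": 0.1},
    {"translation": [20, 36, 0], "twist": 0.1},
    {"translation": [20, 36, 0], "twist": 0.078},
    {"translation": [20, 36, 0], "twist": 0},
    {"translation": [20, 36, 0], "twist": 0},
    {"translation": [20, 36, 0], "twist": 0},
    {"translation": [16, 43, 0], "twist": 0},
    {"translation": [0, 0, 0], "twist": 0},
    {"translation": [0, 0, 0], "twist": 0}
  ],
  "grip": 0
}}

```text
time: 1.95
ee_pos: [0.5839, 0.0084, 0.3008]
eef_rot: [-0.707, -0.025, 0.025, 0.707]
ft_force: [0.3, 0.2, -0.3]
width: 0.0869
```

```bash
python3 - <<'E'
from h import *
np.set_printoptions(precision=4,suppress=True)
c=snap('wrist','b')
print(proj(c,[.584,.0075,.246]),proj(c,[.4578,.018,.182]))
E
```

```text
[[324.6247 275.2531]] [[163.8048 221.5687]]
```

View pics/wrist_b.png

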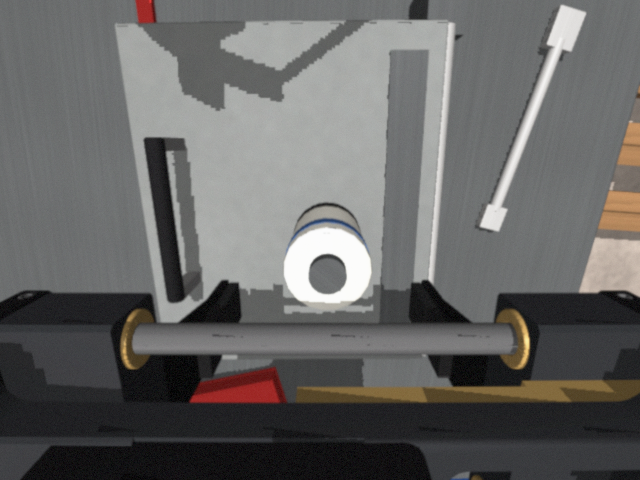

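{"api": "jog_arm", "payload": {
  "commands": [
    {"translation": [1, 1, -30], "twist": 0},
    {"translation": [0, 0, -30], "twist": 0},
    {"translation": [0, 0, -20], "twist": 0},
    {"translation": [0, 0, -10], "twist": 0},
    {"translation": [0, 0, 0], "twist": 0}
  ]
}}

```text
time: 2.5
ee_pos: [0.5843, 0.0067, 0.2103]
eef_rot: [0.707, 0.023, -0.024, -0.707]
ft_force: [0.3, 0.4, 0.7]
width: 0.087
```

{"api": "jog_arm", "payload": {
  "commands": [
    {"translation": [0, 0, 0]},
    {"translation": [0, 0, 0]},
    {"translation": [0, 0, 0]},
    {"translation": [0, 0, 0]},
    {"translation": [0, 0, 0]},
    {"translation": [0, 0, 0]}
  ],
  "grip": 1,
  "grip_force": 25
}}

```text
invalid input at $.commands[0]: expected keys translation, twist
```

{"api": "jog_arm", "payload": {
  "commands": [
    {"translation": [0, 0, 0], "twist": 0},
    {"translation": [0, 0, 0], "twist": 0},
    {"translation": [0, 0, 0], "twist": 0},
    {"translation": [0, 0, 0], "twist": 0},
    {"translation": [0, 0, 0], "twist": 0},
    {"translation": [0, 0, 0], "twist": 0}
  ],
  "grip": 1,
  "grip_force": 25
}}

```text
time: 3.1
ee_pos: [0.5852, 0.0082, 0.2117]
eef_rot: [0.707, 0.024, -0.024, -0.707]
ft_force: [0.8, -0.7, 2.0]
width: 0.0577
```

{"api": "jog_arm", "payload": {
  "commands": [
    {"translation": [0, 0, 15], "twist": 0},
    {"translation": [0, 0, 30], "twist": 0},
    {"translation": [0, 0, 25], "twist": 0},
    {"translation": [0, -15, 10], "twist": 0},
    {"translation": [-10, -30, 0], "twist": 0},
    {"translation": [-12, -35, 0], "twist": 0},
    {"translation": [-12, -35, 0], "twist": 0},
    {"translation": [-12, -35, 0], "twist": 0},
    {"translation": [-12, -35, 0], "twist": 0},
    {"translation": [-12, -35, 0], "twist": 0},
    {"translation": [-12, -35, 0], "twist": 0},
    {"translation": [-12, -35, 0], "twist": 0},
    {"translation": [-10, -30, 0], "twist": 0},
    {"translation": [-4, -19, 0], "twist": 0},
    {"translation": [0, 0, 0], "twist": 0},
    {"translation": [0, 0, 0], "twist": 0}
  ]
}}

```text
time: 4.7
ee_pos: [0.4761, -0.3315, 0.2906]
eef_rot: [-0.706, -0.023, 0.024, 0.707]
ft_force: [-0.4, 1.4, -3.1]
width: 0.0575
```

```bash
python3 - <<'E'
from h import *
np.set_printoptions(precision=4,suppress=True)
c=snap('wrist','c'); d=snap('side','c');snap('scene','c')
print(proj(c,[.477,-.331,.005]))
E
```

```text
[[325.5756 206.7321]]
```

View pics/wrist_c.png

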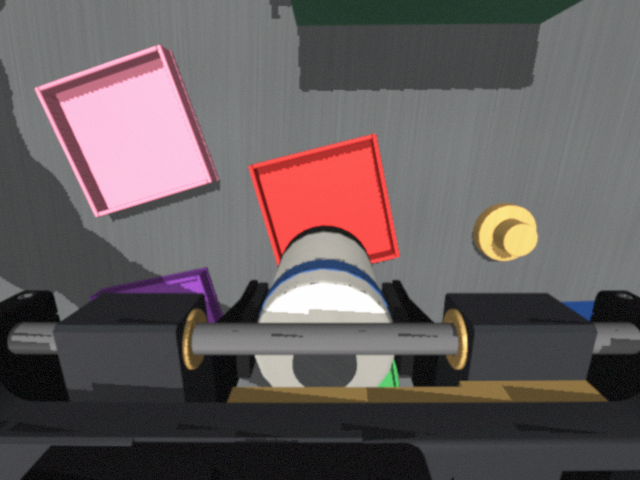

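View pics/scene_c.png

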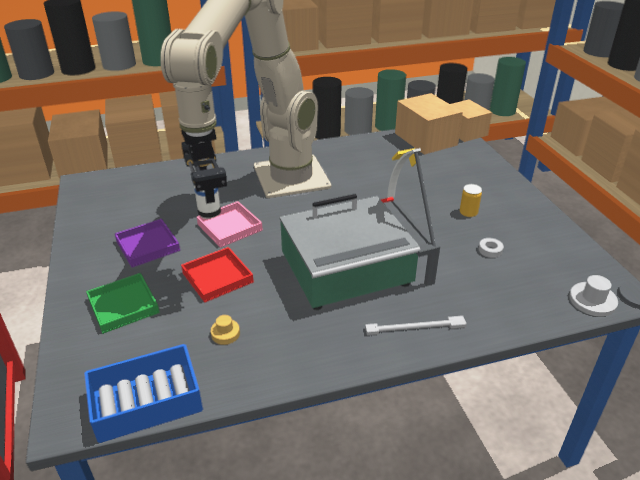

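{"api": "jog_arm", "payload": {
  "commands": [
    {"translation": [0, 0, -20], "twist": 0},
    {"translation": [0, 0, -40], "twist": 0},
    {"translation": [0, 0, -45], "twist": 0},
    {"translation": [0, 0, -40], "twist": 0},
    {"translation": [0, 0, -30], "twist": 0},
    {"translation": [0, 0, -20], "twist": 0},
    {"translation": [0, 0, -8], "twist": 0},
    {"translation": [0, 0, -4], "twist": 0},
    {"translation": [0, 0, -2], "twist": 0},
    {"translation": [0, 0, -2], "twist": 0},
    {"translation": [0, 0, -2], "twist": 0},
    {"translation": [0, 0, -1], "twist": 0},
    {"translation": [0, 0, 0], "twist": 0}
  ]
}}

```text
time: 6.15
ee_pos: [0.477, -0.3309, 0.0774]
eef_rot: [0.707, 0.024, -0.024, -0.707]
ft_force: [-0.6, 1.0, -3.8]
width: 0.0574
```

{"api": "jog_arm", "payload": {
  "commands": [
    {"translation": [0, 0, -1], "twist": 0},
    {"translation": [0, 0, 0], "twist": 0}
  ]
}}

```text
time: 6.35
ee_pos: [0.4772, -0.331, 0.077]
eef_rot: [0.707, 0.024, -0.024, -0.707]
ft_force: [-1.6, 1.4, 3.6]
width: 0.0571
```

{"api": "jog_arm", "payload": {
  "commands": [
    {"translation": [0, 0, -1], "twist": 0},
    {"translation": [0, 0, 0], "twist": 0}
  ]
}}

```text
time: 6.55
ee_pos: [0.4773, -0.331, 0.0768]
eef_rot: [0.707, 0.024, -0.024, -0.706]
ft_force: [-5.0, 2.5, 13.4]
width: 0.0575
```

Touched the tray floor (force turned upward). Easing a hair, then opening and rising.

{"api": "jog_arm", "payload": {
  "commands": [
    {"translation": [0, 0, 1], "twist": 0},
    {"translation": [0, 0, 0], "twist": 0}
  ]
}}

```text
time: 6.75
ee_pos: [0.4773, -0.331, 0.0769]
eef_rot: [0.707, 0.024, -0.024, -0.706]
ft_force: [-1.7, 1.8, 5.7]
width: 0.0576
```

{"api": "jog_arm", "payload": {
  "commands": [
    {"translation": [0, 0, 0], "twist": 0},
    {"translation": [0, 0, 0], "twist": 0},
    {"translation": [0, 0, 0], "twist": 0},
    {"translation": [0, 0, 0], "twist": 0},
    {"translation": [0, 0, 0], "twist": 0},
    {"translation": [0, 0, 10], "twist": 0},
    {"translation": [0, 0, 20], "twist": 0},
    {"translation": [0, 0, 40], "twist": 0},
    {"translation": [0, 0, 45], "twist": 0},
    {"translation": [0, 0, 45], "twist": 0},
    {"translation": [0, 0, 30], "twist": 0},
    {"translation": [0, 0, 0], "twist": 0}
  ],
  "grip": 0
}}

```text
time: 7.95
ee_pos: [0.4787, -0.3316, 0.2722]
eef_rot: [0.708, 0.026, -0.022, -0.705]
ft_force: [-0.1, -0.5, -0.3]
width: 0.087
```

```bash
python3 - <<'E'
from h import *
np.set_printoptions(precision=4,suppress=True)
c=snap('side','d');w=snap('wrist','d'); print(proj(c,[[.477,-.331,.106],[.477,-.331,.005]]))
im=np.hstack([cv2.imread('pics/side_d.png')[150:320,220:480],cv2.imread('pics/wrist_d.png')[100:440:2,100:620:2]])
cv2.imwrite('pics/d.png',cv2.resize(im,None,fx=1.5,fy=1.5))
E
```

```text
[[408.7147 209.9709]
 [405.8692 240.2024]]
```

View pics/d.png

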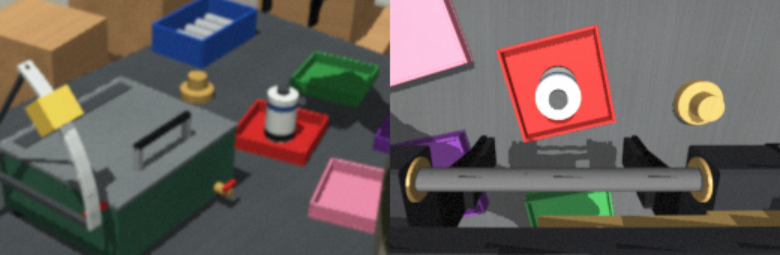

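{"api": "jog_arm", "payload": {
  "commands": [
    {"translation": [0, 15, 0], "twist": 0},
    {"translation": [-2, 35, 0], "twist": 0},
    {"translation": [-2, 40, 0], "twist": 0},
    {"translation": [-3, 40, 0], "twist": 0},
    {"translation": [-3, 40, 0], "twist": 0},
    {"translation": [-3, 40, 0], "twist": 0},
    {"translation": [-3, 40, 0], "twist": 0},
    {"translation": [-2, 40, 0], "twist": 0},
    {"translation": [-2, 35, 0], "twist": 0},
    {"translation": [0, 25, 0], "twist": 0},
    {"translation": [0, 0, 0], "twist": 0},
    {"translation": [0, 0, 0], "twist": 0}
  ]
}}

```text
time: 9.25
ee_pos: [0.4561, 0.0198, 0.2653]
eef_rot: [0.707, 0.024, -0.025, -0.707]
ft_force: [0.6, -0.8, 0.0]
width: 0.087
```

```bash
python3 - <<'E'
from h import *
np.set_printoptions(precision=4,suppress=True)
c=snap('wrist','e')
print(proj(c,[[.4578,.018,.182],[.4621,-.0448,.182],[.4535,.0814,.182]]))
E
```

```text
[[327.0766 261.4085]
 [326.7882 341.2176]
 [327.4746 167.8267]]
```

View pics/wrist_e.png

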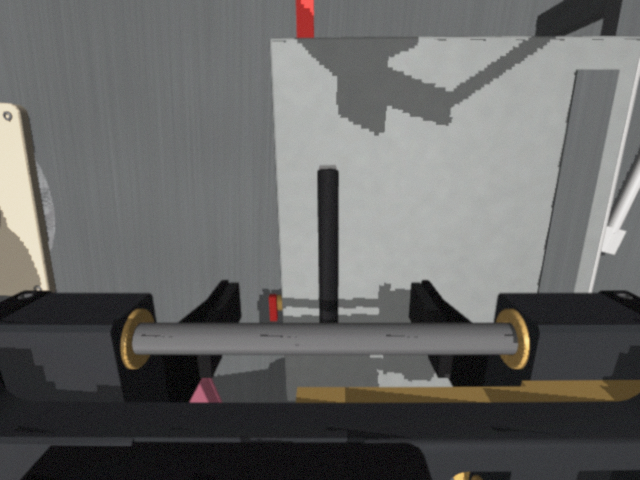

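{"api": "jog_arm", "payload": {
  "commands": [
    {"translation": [2, -1, -20], "twist": 0},
    {"translation": [0, 0, -30], "twist": 0},
    {"translation": [0, 0, -20], "twist": 0},
    {"translation": [0, 0, -10], "twist": 0},
    {"translation": [0, 0, 0], "twist": 0},
    {"translation": [0, 0, 0], "twist": 0}
  ]
}}

```text
time: 9.9
ee_pos: [0.4593, 0.0179, 0.1869]
eef_rot: [-0.707, -0.024, 0.024, 0.707]
ft_force: [0.6, 0.4, 0.1]
width: 0.087
```

{"api": "jog_arm", "payload": {
  "commands": [
    {"translation": [0, 0, 0], "twist": 0},
    {"translation": [0, 0, 0], "twist": 0},
    {"translation": [0, 0, 0], "twist": 0},
    {"translation": [0, 0, 0], "twist": 0},
    {"translation": [0, 0, 0], "twist": 0},
    {"translation": [0, 0, 0], "twist": 0},
    {"translation": [0, 0, 0], "twist": 0},
    {"translation": [0, 0, 0], "twist": 0}
  ],
  "grip": 1,
  "grip_force": 40
}}

```text
time: 10.7
ee_pos: [0.4589, 0.0182, 0.1863]
eef_rot: [-0.707, -0.024, 0.024, 0.707]
ft_force: [-0.3, -0.9, -0.1]
width: 0.0308
```

{"api": "jog_arm", "payload": {
  "commands": [
    {"translation": [0, 0, 0], "twist": 0},
    {"translation": [0, 0, 0], "twist": 0},
    {"translation": [0, 0, 0], "twist": 0},
    {"translation": [0, 0, 0], "twist": 0}
  ]
}}

```text
time: 11.1
ee_pos: [0.4585, 0.0182, 0.1861]
eef_rot: [0.707, 0.024, -0.024, -0.707]
ft_force: [-4.0, 0.6, 3.4]
width: 0.0125
```

```bash
python3 - <<'E'
import numpy as np
th=np.r_[0,.02,.05,.09,.13,.17,.21,.25,.29,.33,.37,.41,.45,.49,.53,.57,.61,.65,.68,.70]
x=-222*np.cos(th)+52*np.sin(th);z=222*np.sin(th)+52*np.cos(th)
w=np.c_[x*np.cos(.07),x*np.sin(.07),z]; w-=w[0]; r=np.round(w,0)
for t,a,b in zip(th[1:],np.diff(r,axis=0),w[1:]): print(round(t,2),a.tolist(),b.round(1))
E
```

```text
0.02 [1.0, 0.0, 4.0] [1.1 0.1 4.4]
0.05 [2.0, 0.0, 7.0] [ 2.9  0.2 11. ]
0.09 [3.0, 0.0, 9.0] [ 5.6  0.4 19.7]
0.13 [3.0, 1.0, 8.0] [ 8.6  0.6 28.3]
0.17 [3.0, 0.0, 9.0] [12.   0.8 36.8]
0.21 [4.0, 0.0, 8.0] [15.7  1.1 45.1]
0.25 [4.0, 0.0, 8.0] [19.7  1.4 53.3]
0.29 [4.0, 1.0, 8.0] [24.1  1.7 61.3]
0.33 [5.0, 0.0, 8.0] [28.8  2.  69.1]
0.37 [5.0, 0.0, 8.0] [33.7  2.4 76.8]
0.41 [5.0, 1.0, 7.0] [39.   2.7 84.2]
0.45 [6.0, 0.0, 7.0] [44.6  3.1 91.4]
0.49 [5.0, 1.0, 7.0] [50.5  3.5 98.4]
0.53 [7.0, 0.0, 7.0] [ 56.6   4.  105.1]
0.57 [6.0, 0.0, 7.0] [ 63.    4.4 111.6]
0.61 [7.0, 1.0, 6.0] [ 69.7   4.9 117.8]
0.65 [7.0, 0.0, 6.0] [ 76.6   5.4 123.7]
0.68 [5.0, 1.0, 4.0] [ 81.9   5.7 128. ]
0.7 [3.0, 0.0, 3.0] [ 85.5   6.  130.8]
```

{"api": "jog_arm", "payload": {
  "commands": [
    {"translation": [1, 0, 4], "twist": 0},
    {"translation": [2, 0, 7], "twist": 0},
    {"translation": [3, 0, 9], "twist": 0},
    {"translation": [3, 1, 8], "twist": 0},
    {"translation": [0, 0, 0], "twist": 0},
    {"translation": [0, 0, 0], "twist": 0}
  ]
}}

```text
time: 11.7
ee_pos: [0.4667, 0.0188, 0.2143]
eef_rot: [0.707, 0.023, -0.025, -0.706]
ft_force: [-7.3, 0.0, -4.7]
width: 0.0126
```

{"api": "jog_arm", "payload": {
  "commands": [
    {"translation": [3, 0, 9], "twist": 0},
    {"translation": [4, 0, 8], "twist": 0},
    {"translation": [4, 0, 8], "twist": 0},
    {"translation": [4, 1, 8], "twist": 0},
    {"translation": [5, 0, 8], "twist": 0},
    {"translation": [5, 0, 8], "twist": 0},
    {"translation": [5, 1, 7], "twist": 0},
    {"translation": [6, 0, 7], "twist": 0},
    {"translation": [5, 1, 7], "twist": 0},
    {"translation": [7, 0, 7], "twist": 0},
    {"translation": [6, 0, 7], "twist": 0},
    {"translation": [0, 0, 0], "twist": 0}
  ]
}}

```text
time: 12.9
ee_pos: [0.5207, 0.0229, 0.3007]
eef_rot: [-0.707, -0.023, 0.026, 0.707]
ft_force: [-21.6, 0.9, 9.3]
width: 0.0126
```

```bash
python3 - <<'E'
from h import *
snap('side','f');snap('scene','f')
im=np.hstack([cv2.imread('pics/side_f.png')[150:320,190:450],cv2.imread('pics/scene_f.png')[130:300,250:510]])
cv2.imwrite('pics/f.png',cv2.resize(im,None,fx=1.5,fy=1.5))
E
```

```text
(no output)
```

View pics/f.png

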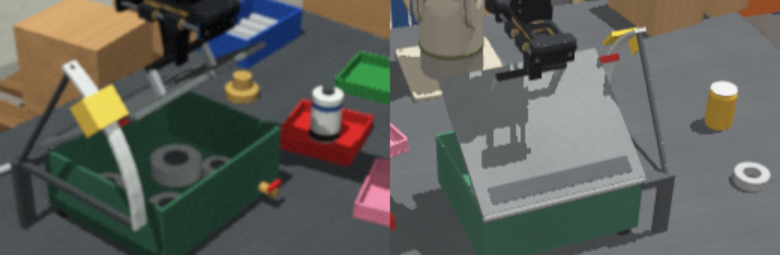

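{"api": "jog_arm", "payload": {
  "commands": [
    {"translation": [-2, 0, 0], "twist": 0},
    {"translation": [5, 1, 6], "twist": 0},
    {"translation": [6, 0, 6], "twist": 0},
    {"translation": [0, 0, 0], "twist": 0}
  ]
}}

```text
time: 13.4
ee_pos: [0.5315, 0.0238, 0.3115]
eef_rot: [-0.706, -0.024, 0.024, 0.707]
ft_force: [-7.8, 1.9, -5.5]
width: 0.0126
```

```bash
cat > look.py <<'E'
import sys
from h import *
np.set_printoptions(precision=4,suppress=True)
t=sys.argv[1]; d=snap('side',t);s=snap('scene',t)
a=cv2.resize(cv2.imread(f'pics/side_{t}.png')[195:265,220:320],None,fx=4,fy=4,interpolation=cv2.INTER_NEAREST)
b=cv2.resize(cv2.imread(f'pics/scene_{t}.png')[130:200,360:460],None,fx=4,fy=4,interpolation=cv2.INTER_NEAREST)
cv2.imwrite(f'pics/g_{t}.png',np.hstack([a,b]))
yaw=.068; ex=np.array([np.cos(yaw),np.sin(yaw),0]);ey=np.array([-ex[1],ex[0],0]);H=np.array([.4585,.018,.182])+.222*ex;H[2]=.13
for n,c in(('side',d),('scene',s)):
    h=cv2.cvtColor(c['img'],cv2.COLOR_RGB2HSV)
    m=((h[...,0]<8)|(h[...,0]>172))&(h[...,1]>130)&(h[...,2]>70)
    k,l,st,ce=cv2.connectedComponentsWithStats(m.astype(np.uint8))
    for i in range(1,k):
        if st[i,4]>4 and (n=='side' and 230<ce[i][0]<300 and 190<ce[i][1]<300 or n=='scene' and 370<ce[i][0]<430 and ce[i][1]<210): print(n,st[i],ce[i])
st=read_state(); print(st['ee_pos'],st['ft_force'])
def P(th,r,off,y): # plane coords: r along plate, off normal
    return H+ex*(-r*np.cos(th)+off*np.sin(th))+np.array([0,0,r*np.sin(th)+off*np.cos(th)])+ey*y
for y in (.155,.18,.2):
    print(y,'side',[ (th,proj(d,P(th,.237,.005,y))[0].round(1).tolist()) for th in(.6,.65,.7)],'scene',[proj(s,P(th,.237,.005,y))[0].round(1).tolist() for th in(.6,.65,.7)])
E
python3 look.py h
```

```text
scene [392 163  13   6  49] [398.0816 165.8163]
[0.5309 0.0237 0.311 ] [-7.6502  2.7115 -5.1736]
0.155 side [(0.6, [270.4, 226.8]), (0.65, [267.8, 221.8]), (0.7, [264.9, 216.9])] scene [[392.0, 168.6], [393.4, 166.9], [394.9, 165.2]]
0.18 side [(0.6, [261.8, 231.5]), (0.65, [259.1, 226.4]), (0.7, [256.3, 221.5])] scene [[400.2, 167.1], [401.7, 165.3], [403.2, 163.7]]
0.2 side [(0.6, [254.8, 235.4]), (0.65, [252.1, 230.3]), (0.7, [249.2, 225.2])] scene [[406.8, 165.8], [408.2, 164.0], [409.8, 162.4]]
```

View pics/g_h.png

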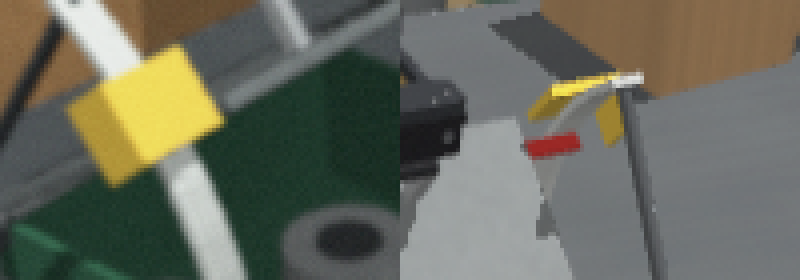

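```bash
cat > th.py <<'E'
import sys
from h import *
from scipy.optimize import brentq
np.set_printoptions(precision=3,suppress=True)
yaw=.068; ex=np.array([np.cos(yaw),np.sin(yaw),0]);ey=np.array([-ex[1],ex[0],0]);H=np.array([.4585,.018,.182])+.222*ex;H[2]=.13
def P(th,r,off,y): return H+ex*(-r*np.cos(th)+off*np.sin(th))+np.array([0,0,r*np.sin(th)+off*np.cos(th)])+ey*y
def vline(c,th,r,off,u):
    q=proj(c,[P(th,r,off,y) for y in np.linspace(-.152,.22,60)]); o=np.argsort(q[:,0]); return np.interp(u,q[o,0],q[o,1])
def solve(c,u,v,r,off):
    f=lambda th:vline(c,th,r,off,u)-v
    return brentq(f,-.3,1.0)
if __name__=='__main__':
    t=sys.argv[1]
    s0=load('scene','a');s=load('scene',t);d=load('side',t)
    print('a pointer theta (expect 0):',solve(s0,387.2,199.3,.237,.005))
    h=cv2.cvtColor(s['img'],cv2.COLOR_RGB2HSV); m=((h[...,0]<8)|(h[...,0]>172))&(h[...,1]>130)
    m[:, :370]=0;m[:,430:]=0;m[210:]=0;m[:120]=0
    v,u=np.nonzero(m); print('pointer',u.mean(),v.mean(),'theta',solve(s,u.mean(),v.mean(),.237,.005))
    g=d['img'].astype(int)
    for u in (282,286,290,294,298):
        print(u,[tuple(g[v,u]) for v in range(203,226,1)] if 0 else [(v,int(g[v,u].sum()//3),int(g[v,u,1]-g[v,u,0])) for v in range(200,226)])
    print([(th,[round(float(vline(d,th,.262,o,290)),1) for o in(0,.01)]) for th in(.6,.65,.7)])
    # band in scene, mark .70 corners outer r~.270
    for th in(.61,.7,.79): print(th,'scene',proj(s,[P(th,r,0,y) for r in(.255,.271) for y in(.165,.22)]).round(1).tolist())
E
python3 th.py h
```

```text
a pointer theta (expect 0): 0.010493935496669115
pointer 398.0816326530612 165.81632653061226 theta 0.6549744430839447
282 [(200, 84, 5), (201, 85, 6), (202, 84, 6), (203, 87, 5), (204, 87, 7), (205, 84, 7), (206, 85, 8), (207, 84, 6), (208, 76, 6), (209, 76, 6), (210, 82, 6), (211, 87, 6), (212, 90, 6), (213, 91, 3), (214, 99, 4), (215, 117, 7), (216, 126, 6), (217, 125, 7), (218, 119, 7), (219, 103, 10), (220, 75, 7), (221, 47, 17), (222, 40, 23), (223, 42, 26), (224, 41, 23), (225, 42, 23)]
286 [(200, 94, 6), (201, 86, 6), (202, 82, 8), (203, 85, 8), (204, 84, 7), (205, 84, 5), (206, 80, 7), (207, 77, 6), (208, 84, 5), (209, 89, 5), (210, 91, 5), (211, 90, 4), (212, 98, 6), (213, 115, 6), (214, 118, 6), (215, 121, 5), (216, 115, 8), (217, 99, 8), (218, 71, 12), (219, 48, 20), (220, 41, 25), (221, 43, 22), (222, 41, 25), (223, 40, 26), (224, 42, 25), (225, 44, 24)]
290 [(200, 132, 6), (201, 124, 4), (202, 120, 3), (203, 120, 3), (204, 113, 2), (205, 103, 4), (206, 94, 4), (207, 91, 3), (208, 92, 6), (209, 96, 6), (210, 108, 6), (211, 119, 5), (212, 121, 7), (213, 123, 8), (214, 115
[... 551 characters left out ...]
25, 42, 24)]
298 [(200, 75, 4), (201, 69, 5), (202, 70, 2), (203, 80, 2), (204, 101, 5), (205, 110, 4), (206, 116, 8), (207, 125, 8), (208, 123, 6), (209, 117, 5), (210, 100, 8), (211, 74, 9), (212, 54, 17), (213, 43, 26), (214, 43, 27), (215, 43, 27), (216, 43, 25), (217, 45, 24), (218, 43, 26), (219, 43, 28), (220, 43, 24), (221, 45, 27), (222, 42, 24), (223, 43, 27), (224, 43, 27), (225, 44, 24)]
[(0.6, [219.8, 214.4]), (0.65, [212.7, 207.3]), (0.7, [205.7, 200.3])]
0.61 scene [[392.9, 162.7], [410.8, 159.3], [391.1, 157.6], [408.9, 154.2]]
0.7 scene [[395.7, 159.2], [413.7, 155.8], [394.0, 153.8], [412.0, 150.5]]
0.79 scene [[398.7, 156.3], [416.9, 152.9], [397.1, 150.7], [415.4, 147.4]]
```

{"api": "jog_arm", "payload": {
  "commands": [
    {"translation": [4, 0, 3], "twist": 0},
    {"translation": [4, 1, 4], "twist": 0},
    {"translation": [4, 0, 3], "twist": 0},
    {"translation": [0, 0, 0], "twist": 0},
    {"translation": [0, 0, 0], "twist": 0},
    {"translation": [0, 0, 0], "twist": 0}
  ]
}}

```text
time: 14.1
ee_pos: [0.5426, 0.0246, 0.3208]
eef_rot: [-0.706, -0.024, 0.025, 0.707]
ft_force: [-7.5, 1.9, -6.4]
width: 0.0129
```

```bash
python3 look.py i|head -3; cat > s.py <<'E'
import sys
from th import *
t=sys.argv[1]; d=load('side',t); s=load('scene',t)
g=cv2.GaussianBlur(d['img'],(3,3),0).astype(float); ex_=[]
for u in range(284,312,3):
    best=None
    col=g[:,u].mean(1)
    # first dark (green) from bottom region upward: edge value 80
    v=230
    while col[v]<80: v-=1
    v=v+(col[v]-80)/(col[v]-col[v+1])
    ex_.append((u,v,solve(d,u,v,.262,0)))
print(np.array(ex_))
h=cv2.cvtColor(s['img'],cv2.COLOR_RGB2HSV); m=((h[...,0]<8)|(h[...,0]>172))&(h[...,1]>130)
m[:, :370]=0;m[:,430:]=0;m[210:]=0;m[:120]=0
v,u=np.nonzero(m); print('pointer scene',u.mean(),v.mean(),'theta',solve(s,u.mean(),v.mean(),.237,.005))
E
python3 s.py h; python3 s.py i
```

```text
scene [394 161  13   6  54] [399.7222 163.6667]
[0.5426 0.0246 0.3208] [-7.7906  1.9166 -6.1537]
0.155 side [(0.6, [270.4, 226.8]), (0.65, [267.8, 221.8]), (0.7, [264.9, 216.9])] scene [[392.0, 168.6], [393.4, 166.9], [394.9, 165.2]]
[[284.    218.689   0.631]
 [287.    217.094   0.631]
 [290.    215.452   0.631]
 [293.    213.643   0.632]
 [296.    211.898   0.632]
 [299.    210.296   0.632]
 [302.    208.507   0.633]
 [305.    206.886   0.633]
 [308.    205.679   0.629]
 [311.    206.      0.615]]
pointer scene 398.0816326530612 165.81632653061226 theta 0.6549744430839447
[[284.    214.964   0.657]
 [287.    213.106   0.659]
 [290.    211.676   0.657]
 [293.    210.043   0.657]
 [296.    208.143   0.659]
 [299.    206.5     0.659]
 [302.    199.917   0.695]
 [305.    198.235   0.695]
 [308.    204.571   0.637]
 [311.    205.714   0.617]]
pointer scene 399.72222222222223 163.66666666666666 theta 0.7275350536613232
```

View pics/g_i.png

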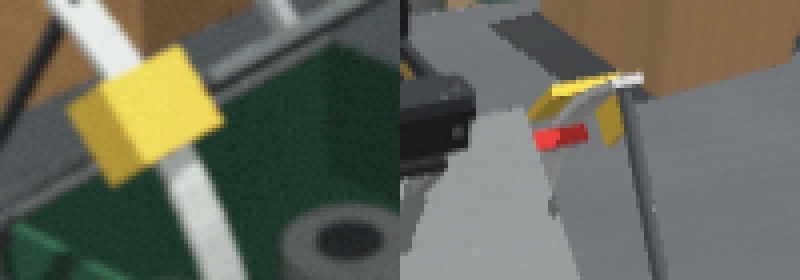

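```bash
python3 - <<'E'
from th import *
d=load('side','i')
def f(t): return cv2.resize(cv2.imread(f'pics/side_{t}.png')[180:240,220:340],None,fx=6.5,fy=6.5,interpolation=cv2.INTER_CUBIC)
im=f('i')
for th in(.65,.70):
  for off,col in((0,(0,0,255)),(.01,(255,0,0))):
    q=(proj(d,[P(th,.262,off,y) for y in(-.152,.152)])-[220,180])*6.5
    print(th,off,q.round(0).tolist())
cv2.imwrite('pics/z.png',np.vstack([im[:290],f('h')[:290]]))
E
```

```text
0.65 0 [[937.0, -52.0], [366.0, 261.0]]
0.65 0.01 [[925.0, -75.0], [351.0, 233.0]]
0.7 0 [[920.0, -83.0], [346.0, 225.0]]
0.7 0.01 [[907.0, -106.0], [331.0, 198.0]]
```

View pics/z.png

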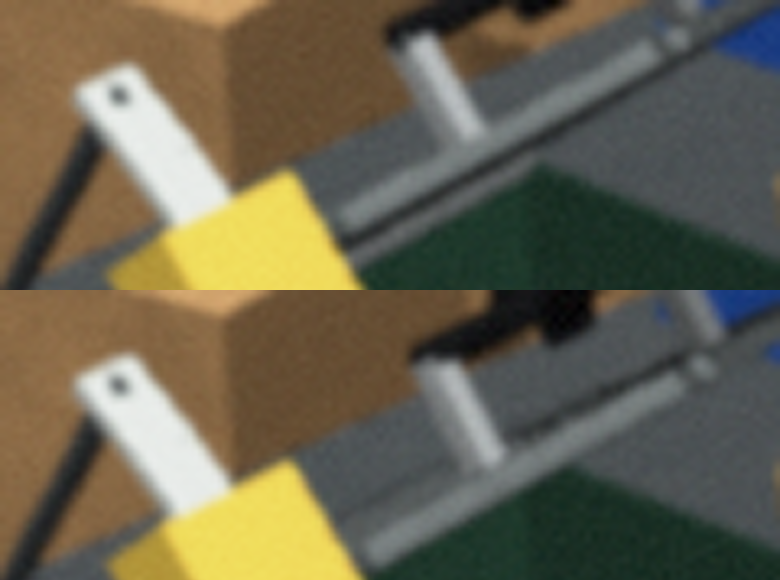

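```bash
python3 - <<'E'
from h import *
a=load('scene','a')['img'].astype(int);b=camera('scene')['img'].astype(int);cv2.imwrite('pics/fin.png',b[:,:,::-1].astype(np.uint8))
D=np.abs(a-b).sum(2)
for n,(u,v) in dict(can=(471,201),ring=(491,247),gear=(225,330),band=(412,158)).items(): print(n,(D[v-12:v+13,u-12:u+13]>60).sum())
st=read_state();print(st['time'],st['ee_pos'],st['ft_force'],st['width'])
E
```

```text
can 0
ring 0
gear 0
band 35
14.25 [0.54258845 0.02460528 0.32084177] [-6.94457993  1.47744633 -5.59027737] 0.012827698411210715
```

View pics/fin.png

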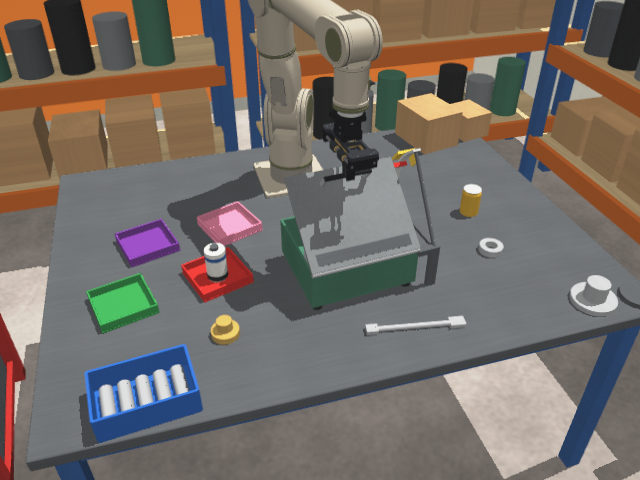

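```bash
python3 -c "
from bench import *
print(close_job()); print(read_state()['time'])"
```

```text
the job is handed in; nothing more can be done
None
the job is handed in; nothing more can be done
```

I took the white filter off the shut cover and lowered it into the red tray until the wrist force showed contact, then let go. I lifted the cover by its handle to the yellow band, and handed the job in at about 14 s, still gripping the handle with 40 N.

**Final checks:**
- **Filter:** it stands upright near the middle of the red tray.
- **Bystanders:** the can, bearing ring and gear show no pixel change from the start.
- **Yellow band:** it sits in the same place in the side view. The only pixel changes near it in the scene view are where I expect the raised pointer to show.
- **Cover angle:** the side view gives about 0.694 rad and the arm's own motion about 0.697 rad. I measured the middle of the band at about 0.70 rad.

**Disagreements:**
- **Pointer in the scene view:** it reads about 0.72–0.73 rad. I trusted the side view instead, because the scene camera looks nearly along the pointer's motion and small position errors shift its reading a lot.
- **Automatic edge fit:** my last fit on the side picture read about 0.658 rad, because it had locked onto another edge below the cover. I read the cover edge from an enlarged crop instead.
- **Force during the lift:** the sideways force briefly reached about 22 N, and I eased it to about 8 N.

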